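# Feed one jar lid on edge into the capper's chute

### The arm

A 6-joint arm with a two-finger parallel gripper is mounted at the origin on the work surface. World frame = base frame: x ahead of the robot, y to its left, z up, the work surface at z = 0. Lengths are in m, angles in degrees, forces in N, time in s.
With the tool pointing down it reaches from about 0.4 to 0.825 m from the base axis. Payload 7 kg.
Tool frame: the origin (TCP) lies at the very end of the fingers, on their centre line; the grasp point (between the pads) lies behind it (r.grasp_offset is the z of the grasp point in the tool frame, in m); z points along the fingers, y is the direction in which the jaws open and shut (so a half turn about z gives the same grasp; the last joint's range is limited). The gripper opens to 88 mm and grips with 3 to 60 N. Pads are 19 mm wide; open, the fingers measure 130 mm over their backs; the gripper's body (78 mm by 193 mm) begins 47 mm behind the grasp point.
Start: joints at [86.694, 20.546, 0.682, 0, -70.136, -16.507], TCP at [0.229, 0.635, 0.227] pointing down, gripper open.
Joint ranges: [-176.03, 176.03], [-82.01, 121.73], [-58.28, 71.71], [-173.87, 95.51], [-174.79, -0.11], [-173.66, 173.66]. Speed limits (degrees/s): [136.94, 136.94, 172.46, 180, 180, 180].

### API

Orientations are given as [roll, pitch, yaw] about the fixed x, y, z axes, in that order (R = Rz(yaw) Ry(pitch) Rx(roll)).
In Python, from plant import r gives the robot as it stands. The module is installed in compiled form; this text tells all that it offers.
- The arm moves only by the tool servo_tool, never from a script. Its argument "targets" is a list of rows, each an object of numbers: "dx", "dy", "dz": the shift along the world's x, y, z in cm; "spin": the turn about the world's z in rad; "grip": the opening in per cent of the stroke, from 0 (shut) to 100 (fully open). A call has exactly 10 rows; each row is the pose to reach, as a shift and turn from the pose commanded when the call began; what a row does not reach only later rows make up. A row lasts 1/12 s, in which the tool goes at most 41.7 mm and 7.16 degrees, less where a joint would pass 70% of its speed; a pose out of reach is approached as far as the arm can. A call with a gripper value outside its range is refused whole. The fingers move at their own pace and stop on an object; "squeeze" is the grip in N (left out, the last holds). Time passes only in rows, so rows that repeat a pose let the fingers close, or fill a call up. It gives the time, the measured TCP pose, the force and the opening at its end, in the units of the state.
- r.get_state(): the state, without advancing time (a new reading comes with each control period).
- r.capture(name): name is "scene" or "top"; returns the picture (420x560x3 uint8, blue, green, red); there is no depth.
- r.get_calibration(name): a dict with "K" (3x3 intrinsics, pixels), "extrinsics" (4x4, takes a point from camera to world coordinates). Camera axes: x right, y down, z forward; pixel columns grow to the right and rows downward; lengths in m; the calibration is good to about 2 mm. A picture is of the moment at which its call begins. get_calibration takes no time and is no camera call.
- r.close_job(): hands the job in, once; it reports no verdict.
Trained networks look in the newest picture that a camera, given by its name, has taken for a name from the list of things; names that differ only in an ending like _2 or _b are one class to them, and where a whole thing is asked for, a point or a joint stands for the part that bears it (a point fixed in the world has none). Each returns a list of dicts, best first, with "p" (0 to 1); they miss things now and then, are a little off and sometimes report something else, mostly with a low value. They report only what shows in the picture. A call takes as long as a camera call.
- r.cut_out(name, camera): "mask" (420x560 bool, what is visible of it) and "extent" ([left, top, right, bottom] in pixels, round what is visible of it).
The state is a dict: "time_s": time; "joints": joint angles; "qd": joint speeds; "joint_torque": joint torques, N m; "tcp_pos": TCP position; "eef_rot": TCP orientation; "contact_force": force on the tool from outside, world axes, zero at the start; "moment": the same for the moment, N m; "gripper_width": finger opening in m.
Only numpy, scipy, OpenCV 4.12 (cv2) and the standard library are available. Lean on these libraries where they do the work, as an engineer would, in place of code of your own. Each camera call takes 0.05 s, during which the arm holds its last target. There are 200 camera calls.

### The job

Feed the top lid into the capper's lid chute: push it sideways off the stack onto the feeder's deck, flat and clear of the stack, then slide it across the deck and over the far edge so that it tips on edge, passes through the narrow slot and comes to rest standing on edge at the bottom of the chute. Leave the other three lids stacked where they are, and do not disturb the jars or the pan.

Things in the scene. Friction and masses are not known exactly. Their poses are not given: they have to be found in the camera images.
- feeder: fixed stainless lid feeder on the bench; origin on the bench under its middle; +y is the feed direction (stack, deck, slot in that order), x across it, z up. At y -165 to -43 mm a low ledge (top 119 mm above the bench) carries the stack of lids, whose place varies across x by up to 30 mm, so it is not always in line with the slot
- deck (a point): centre of the feeder's flat bare deck, on its top face (165 mm above the bench, 2 mm below the underside of the top lid); 200 mm across x, 118 mm along y, no rails; the gap between stack and deck is about 8 mm; axes as the feeder's
- slot (a point): middle of the chute's slot mouth at the height of the deck's top, just beyond the deck's far edge, which is 13 mm from it towards -y; axes as the feeder's. The slot is 26 mm wide (y), 124 mm long (x), closed at its ends by clear plates that rise 20 mm above the deck; the chute's floor is 10 mm above the bench
- guide (a point): middle of the upper edge of a steel guide plate that leans outward from the slot's far side, rising from 70 mm to 185 mm above the bench and 78 mm along y. A lid pushed more than half-way over the deck's edge tips down against it and, pushed on (fingers up to the edge), turns on edge and drops through the slot
- lid_top_c (a point): plain gold-coloured metal jar lid, a disc 100 mm in diameter and 16 mm thick (about 50 g), sliding easily on steel; the point is its centre, z along its axis; at first the topmost of the stack of four, the one to feed. It is too wide to be grasped across, but its rim can be pushed, most steadily with two fingertips spread some 50 mm apart
- lid_second_c (a point): plain gold-coloured metal jar lid, a disc 100 mm in diameter and 16 mm thick (about 50 g), sliding easily on steel; the point is its centre, z along its axis; second from the top; stays
- lid_mid_c (a point): plain gold-coloured metal jar lid, a disc 100 mm in diameter and 16 mm thick (about 50 g), sliding easily on steel; the point is its centre, z along its axis; third from the top; stays
- lid_low_c (a point): plain gold-coloured metal jar lid, a disc 100 mm in diameter and 16 mm thick (about 50 g), sliding easily on steel; the point is its centre, z along its axis; the lowest, on the ledge; stays
- jar_a_c (a point): closed amber glass jar with a gold lid and paper label, 72 mm in diameter, 105 mm high, standing on the bench; the point is its centre; bystander
- jar_b_c (a point): another such jar (72 by 105 mm); the point is its centre; bystander
- pan: small open steel food pan, 176 x 108 x 65 mm (x, y, z), on the bench; origin at the centre of its underside; bystander

How it is judged:
By the outcome, as a careful person would: the job done as asked, in the order asked, and still so for the second after the job is handed in, with the robot touching nothing.
It also fails if it takes over 38 s, if anything falls off the work surface, if the arm or the gripper's body presses on something with over 40 N, if the wrist force passes 120 N, or if a joint passes its speed limit or range.

## Working session

There is one attempt and no reset: what is moved stays moved. The work goes in short steps, Python scripts to look and compute and a tool call to move; the robot and the scene stay as the last step left them, time stands still between calls to the robot, and variables do not carry over. Pictures are saved under pics/ and viewed, about 8 in all and at most 12, crops included, and the job is handed in when it is done.

Besides the shell and the picture viewer there is one more tool, called after "Emit:" as name(argument=value, ...) on one line, values as JSON. servo_tool: Moves the arm, as the interface text tells. Its arguments: {"type":"object","properties":{"targets":{"type":"array"},"squeeze":{"type":"number"}},"required":["targets"]}

```bash
mkdir -p pics
python3 - <<'E'
from plant import r
import cv2,numpy as np
for n in("scene","top"):
    im=r.capture(n); cv2.imwrite(f"pics/{n}0.png",im)
    c=r.get_calibration(n); print(n,np.round(c["K"],1).tolist(),np.round(c["extrinsics"],4).tolist())
    for t in("feeder","lid_top_c","jar_a_c","pan"):
        for d in r.cut_out(t,n)[:4]:
            m=d["mask"];ys,xs=np.nonzero(m); print(n,t,round(d["p"],2),d["extent"],xs.mean().round(1),ys.mean().round(1),len(xs))
print(r.get_state(), r.grasp_offset)
a=cv2.imread("pics/scene0.png");b=cv2.imread("pics/top0.png")
E
```

```text
scene [[441.8, 0.0, 278.8], [0.0, 441.8, 212.1], [0.0, 0.0, 1.0]] [[0.5485, 0.5142, -0.6593, 1.3267], [0.8361, -0.3382, 0.4318, -0.538], [-0.001, -0.7882, -0.6155, 0.8824], [0.0, 0.0, 0.0, 1.0]]
scene feeder 0.79 [252.2, 179.2, 387.9, 280.0] 327.6 221.7 6880
scene lid_top_c 0.72 [258.8, 198.6, 298.3, 228.2] 277.0 212.3 861
scene jar_a_c 0.97 [360.2, 156.1, 381.2, 192.6] 370.0 171.6 499
scene pan 0.95 [75.7, 264.2, 149.3, 340.9] 113.5 299.6 3243
top [[435.9, 0.0, 273.5], [0.0, 435.9, 214.4], [0.0, 0.0, 1.0]] [[0.0205, -0.9966, 0.0796, 0.4178], [-0.9997, -0.0192, 0.0171, -0.0295], [-0.0155, -0.0799, -0.9967, 1.3647], [0.0, 0.0, 0.0, 1.0]]
top feeder 0.63 [179.7, 136.8, 313.4, 247.4] 242.7 189.1 6918
top lid_top_c 0.74 [267.1, 176.2, 306.5, 214.2] 284.7 196.4 1076
top jar_a_c 0.57 [117.7, 227.4, 150.8, 252.7] 131.8 240.7 654
top pan 0.82 [405.5, 203.4, 452.1, 262.7] 428.4 232.7 2529
{'time_s': 0.5, 'joints': array([ 8.66938074e+01,  2.05468229e+01,  6.78798975e-01, -2.68284155e-03,
       -7.01338760e+01, -1.65079788e+01]), 'qd': array([ 0.08101377,  0.09000114,  0.0570828 , -0.07044663,  0.00182909,
       -0.00819699]), 'joint_torque': array([ 4.59722069e-04, -5.81800604e+01,  2.93070781e+01,  6.99704111e+00,
        1.19355874e-02, -3.51919709e-05]), 'tcp_pos': array([0.22878568, 0.63499756, 0.22652353]), 'eef_rot': array([ 1.79997461e+02,  1.87929174e-03, -1.98150832e+01]), 'contact_force': array([ 0.19603663,  0.13437022, -0.0124521 ]), 'moment': array([-0.05010258, -0.03623798,  0.01629996]), 'gripper_width': 0.08766645666380325} -0.0188
```

View pics/scene0.png

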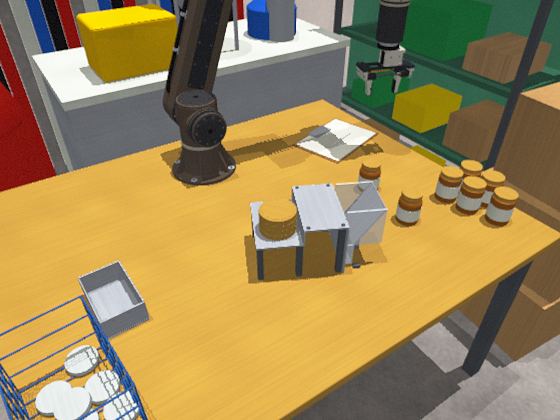

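View pics/top0.png

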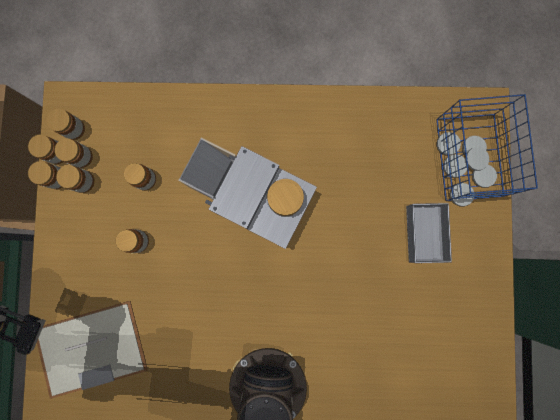

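The scene shows the feeder with the stack at (277,212) and the chute beyond it. The top view shows the lid at (286,197), the deck around (245,188) and the guide at (207,167). I'll enlarge the top view to measure the deck corners.

Run:
```python
import cv2
b=cv2.imread("pics/top0.png")
cv2.imwrite("pics/crop0.png",cv2.resize(b[130:255,170:330],None,fx=5,fy=5,interpolation=cv2.INTER_CUBIC)[:600])
```

```text
(no output)
```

View pics/crop0.png

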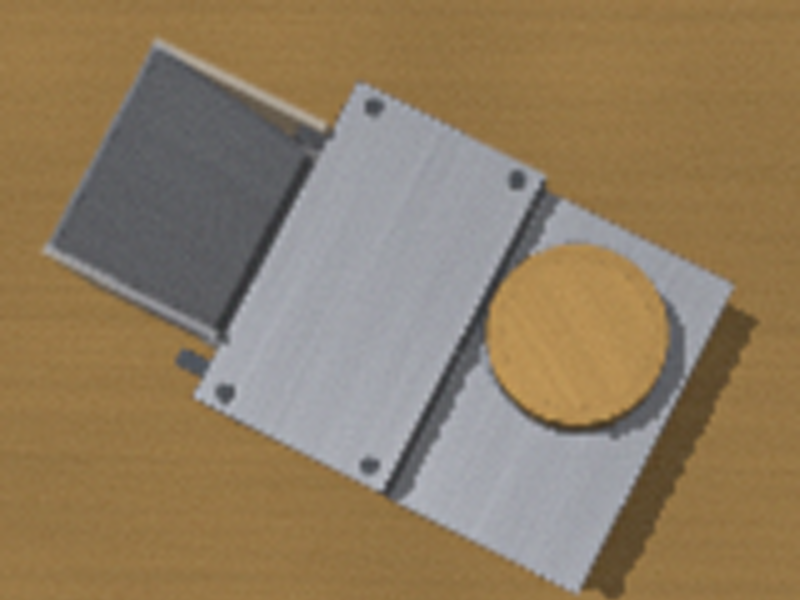

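The crop shows the deck corners at crop pixels (362,83), (545,180), (385,493) and (195,397), with the lid centre at (578,335). The guide's upper corners are at (157,42) and (47,248).

```bash
cat > h.py <<'E'
from plant import r
import numpy as np, cv2
def px2w(n,uv,z):
    c=r.get_calibration(n);T=np.array(c["extrinsics"]);d=T[:3,:3]@np.linalg.solve(np.array(c["K"]),[uv[0],uv[1],1.]);o=T[:3,3]
    return (o+d*(z-o[2])/d[2])[:2]
def w2px(n,P):
    c=r.get_calibration(n);T=np.linalg.inv(np.array(c["extrinsics"]));p=np.array(c["K"])@(T[:3,:3]@np.array(P)+T[:3,3]);return p[:2]/p[2]
E
python3 - <<'E'
from h import *
cr=lambda x,y:(170+(x+.5)/5-.5,130+(y+.5)/5-.5)
cor=[px2w("top",cr(*p),.165) for p in[(362,83),(545,180),(385,493),(195,397)]]
A,B,C,D=cor; ctr=np.mean(cor,0)
print(np.round(cor,4),"sizes",[np.linalg.norm(a-b).round(4) for a,b in[(A,B),(B,C),(C,D),(D,A)]])
f=(A-B)+(D-C);f/=np.linalg.norm(f); x1=(A-D)+(B-C);x1/=np.linalg.norm(x1)
xx=np.array([f[1],-f[0]]); print("ctr",ctr,"f",f,"ang",np.degrees(np.arctan2(f[1],f[0])),"fromx",np.degrees(np.arctan2(x1[1],x1[0])),"fx",xx)
L=px2w("top",cr(578,335),.183); d=L-ctr; print("lid",L,"rel x,y",d@xx,d@f)
G=(px2w("top",cr(157,42),.185)+px2w("top",cr(47,248),.185))/2-ctr; print("guide rel",G@xx,G@f)
for d in r.cut_out("lid_top_c","top")[:1]: 
    e=d["extent"];p=px2w("top",((e[0]+e[2])/2,(e[1]+e[3])/2),.183);print("net",p)
for n,z in(("jar_a_c",.105),("pan",.065)):
  for d in r.cut_out(n,"top")[:3]: e=d["extent"];print(n,d["p"],px2w("top",((e[0]+e[2])/2,(e[1]+e[3])/2),z))
# scene check
im=cv2.imread("pics/scene0.png")
for p in cor: print(w2px("scene",[*p,.165]))
print(w2px("scene",[*L,.183]))
E
```

```text
[[ 0.7035  0.0831]
 [ 0.6503 -0.0205]
 [ 0.4741  0.0643]
 [ 0.5252  0.1711]] sizes [np.float64(0.1164), np.float64(0.1955), np.float64(0.1183), np.float64(0.1988)]
ctr [0.58825338 0.0744963 ] f [0.44447211 0.89579269] ang 63.61043079525847 fromx -25.987585495738198 fx [ 0.89579269 -0.44447211]
lid [ 0.56152798 -0.04026139] rel x,y 0.027066173013537784 -0.11467779362175892
guide rel -0.0002702986903420124 0.16610859393816277
net [ 0.56545261 -0.04455392]
jar_a_c 0.57 [0.43607908 0.39425707]
pan 0.82 [ 0.47503366 -0.46886627]
[349.00974234 225.88684375]
[303.6001553  229.05614234]
[291.59317049 185.30675557]
[332.07155505 182.17202707]
[277.68575448 208.07201071]
```

Emit:
servo_tool(targets=[{"dx":1.5,"dy":-3.7,"dz":2,"spin":-0.09,"grip":57},{"dx":3,"dy":-7.4,"dz":4,"spin":-0.18,"grip":57},{"dx":4.5,"dy":-11.1,"dz":6,"spin":-0.27,"grip":57},{"dx":6,"dy":-14.8,"dz":7,"spin":-0.36,"grip":57},{"dx":7.5,"dy":-18.5,"dz":8,"spin":-0.45,"grip":57},{"dx":9,"dy":-22.2,"dz":8,"spin":-0.54,"grip":57},{"dx":10.5,"dy":-25.9,"dz":8,"spin":-0.63,"grip":57},{"dx":12,"dy":-29.6,"dz":8,"spin":-0.72,"grip":57},{"dx":13.5,"dy":-33.3,"dz":8,"spin":-0.81,"grip":57},{"dx":15,"dy":-37,"dz":8,"spin":-0.9,"grip":57}])

```text
time_s: 1.48
tcp_pos: [0.379, 0.263, 0.3071]
eef_rot: [-179.9, 0.0, -71.6]
contact_force: [0.7, 0.3, 0.3]
gripper_width: 0.0501
```

Emit:
servo_tool(targets=[{"dx":1.5,"dy":-3.7,"dz":0,"spin":-0.08},{"dx":3,"dy":-7.4,"dz":0,"spin":-0.16},{"dx":4.5,"dy":-11.1,"dz":0,"spin":-0.24},{"dx":6,"dy":-14.8,"dz":0,"spin":-0.32},{"dx":7.5,"dy":-18.5,"dz":0,"spin":-0.4},{"dx":9,"dy":-22.2,"dz":-1,"spin":-0.48},{"dx":10.5,"dy":-25.9,"dz":-2,"spin":-0.56},{"dx":12,"dy":-29.6,"dz":-3,"spin":-0.64},{"dx":13.5,"dy":-33.3,"dz":-5,"spin":-0.72},{"dx":15,"dy":-37,"dz":-7,"spin":-0.78}])

```text
validation failed for argument at $.ta...
```

Emit:
servo_tool(targets=[{"dx":1.5,"dy":-3.7,"dz":0,"spin":-0.08,"grip":57},{"dx":3,"dy":-7.4,"dz":0,"spin":-0.16,"grip":57},{"dx":4.5,"dy":-11.1,"dz":0,"spin":-0.24,"grip":57},{"dx":6,"dy":-14.8,"dz":0,"spin":-0.32,"grip":57},{"dx":7.5,"dy":-18.5,"dz":0,"spin":-0.4,"grip":57},{"dx":9,"dy":-22.2,"dz":-1,"spin":-0.48,"grip":57},{"dx":10.5,"dy":-25.9,"dz":-2,"spin":-0.56,"grip":57},{"dx":12,"dy":-29.6,"dz":-3,"spin":-0.64,"grip":57},{"dx":13.5,"dy":-33.3,"dz":-5,"spin":-0.72,"grip":57},{"dx":15,"dy":-37,"dz":-7,"spin":-0.78,"grip":57}])

```text
time_s: 2.32
tcp_pos: [0.5275, -0.1021, 0.2393]
eef_rot: [-179.9, 0.1, -116.3]
contact_force: [0.8, 0.9, 0.5]
gripper_width: 0.0499
```

Emit:
servo_tool(targets=[{"dx":0,"dy":0,"dz":-1,"spin":0,"grip":57},{"dx":0,"dy":0,"dz":-2,"spin":0,"grip":57},{"dx":0,"dy":0,"dz":-3,"spin":0,"grip":57},{"dx":0,"dy":0,"dz":-4,"spin":0,"grip":57},{"dx":0,"dy":0,"dz":-5,"spin":0,"grip":57},{"dx":0,"dy":0,"dz":-5.6,"spin":0,"grip":57},{"dx":0,"dy":0,"dz":-6.1,"spin":0,"grip":57},{"dx":0,"dy":0,"dz":-6.4,"spin":0,"grip":57},{"dx":0,"dy":0,"dz":-6.4,"spin":0,"grip":57},{"dx":0,"dy":0,"dz":-6.4,"spin":0,"grip":57}])

```text
time_s: 3.15
tcp_pos: [0.527, -0.0998, 0.1755]
eef_rot: [-180.0, 0.0, -116.0]
contact_force: [-0.7, -0.9, 0.5]
gripper_width: 0.0499
```

Run:
```python
from h import *
s=r.get_state();print(s["tcp_pos"],s["time_s"])
a=r.capture("scene");b=r.capture("top")
k=lambda i,x,y:cv2.resize(i[y:y+100,x:x+133],(400*4//3,400),interpolation=cv2.INTER_CUBIC)
cv2.imwrite("pics/p1.png",cv2.resize(np.hstack([k(a,230,150),k(b,220,140)]),(800,300)))
```

```text
[ 0.52698496 -0.099817    0.17549108] 3.15
```

View pics/p1.png

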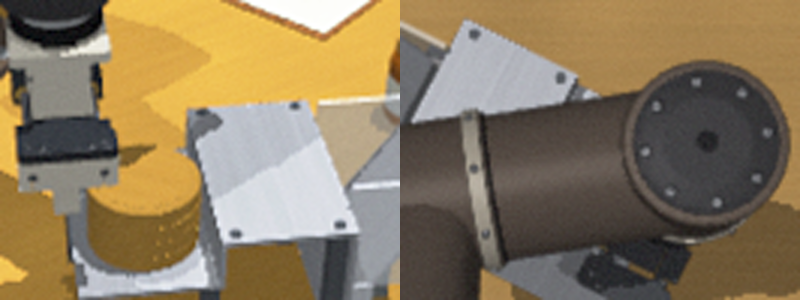

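The scene shows the fingers just behind the top lid's rim, close to or touching it, at the height of the top lid.

Run:
```python
from h import *
s=r.get_state();print({k:np.round(v,4) for k,v in s.items()})
ctr=np.array([.5883,.0745]);f=np.array([.4425,.8968]);x=np.array([f[1],-f[0]])
d=s["tcp_pos"][:2]-ctr;print(d@x,d@f)
for d in r.cut_out("lid_top_c","scene")[:4]: print(d["p"],d["extent"])
```

```text
{'time_s': np.float64(3.25), 'joints': array([ 1.02166e+01,  9.83300e+00, -2.10307e+01,  1.07000e-02,
       -5.90914e+01, -3.62767e+01]), 'qd': array([-0.1034,  0.0146,  0.0298, -0.0011,  0.0977,  0.0016]), 'joint_torque': array([ 6.73000e-02, -4.05966e+01,  2.66154e+01,  6.36530e+00,
       -1.57000e-02, -1.00000e-04]), 'tcp_pos': array([ 0.5271, -0.1   ,  0.1757]), 'eef_rot': array([-1.799583e+02,  1.920000e-02, -1.160546e+02]), 'contact_force': array([-0.6038,  0.0498,  0.5056]), 'moment': array([ 0.0967, -0.0682,  0.0225]), 'gripper_width': np.float64(0.0505)}
0.022303872143993268 -0.18353728921513143
0.87 [255.8, 199.9, 297.1, 226.0]
0.2 [260.0, 231.9, 294.1, 241.9]
```

Emit:
servo_tool(targets=[{"dx":0.4,"dy":-0.2,"dz":-0.3,"spin":0,"grip":57},{"dx":0.7,"dy":0.4,"dz":-0.3,"spin":0,"grip":57},{"dx":1.1,"dy":1.1,"dz":-0.3,"spin":0,"grip":57},{"dx":1.25,"dy":1.8,"dz":-0.3,"spin":0,"grip":57},{"dx":1.4,"dy":2.5,"dz":-0.3,"spin":0,"grip":57},{"dx":1.6,"dy":3.3,"dz":-0.3,"spin":0,"grip":57},{"dx":1.8,"dy":4.1,"dz":-0.3,"spin":0,"grip":57},{"dx":2.0,"dy":4.9,"dz":-0.3,"spin":0,"grip":57},{"dx":2.2,"dy":5.7,"dz":-0.3,"spin":0,"grip":57},{"dx":2.35,"dy":6.5,"dz":-0.3,"spin":0,"grip":57}])

```text
time_s: 4.13
tcp_pos: [0.5505, -0.034, 0.1723]
eef_rot: [-180.0, 0.0, -116.1]
contact_force: [-0.2, -0.3, -0.4]
gripper_width: 0.0503
```

```bash
cat > look.py <<'E'
from h import *
import sys
s=r.get_state();print({k:np.round(s[k],4) for k in("time_s","tcp_pos","contact_force","eef_rot")})
ctr=np.array([.5883,.0745]);f=np.array([.4425,.8968]);x=np.array([f[1],-f[0]])
d=s["tcp_pos"][:2]-ctr;print("tcp rel",d@x,d@f)
a=r.capture("scene")
for d in r.cut_out("lid_top_c","scene")[:4]:
    e=d["extent"];print(d["p"],e)
cv2.imwrite(sys.argv[1],cv2.resize(a[140:300,220:420],(750,600),interpolation=cv2.INTER_CUBIC))
E
python3 look.py pics/p2.png
```

```text
{'time_s': np.float64(4.1333), 'tcp_pos': array([ 0.5505, -0.034 ,  0.1723]), 'contact_force': array([-0.1532, -0.2776, -0.3836]), 'eef_rot': array([-1.799951e+02,  3.800000e-03, -1.160527e+02])}
tcp rel 0.014156932327125756 -0.11404576106179984
0.73 [261.0, 209.0, 295.8, 230.5]
0.7 [283.4, 193.1, 316.2, 219.0]
```

View pics/p2.png

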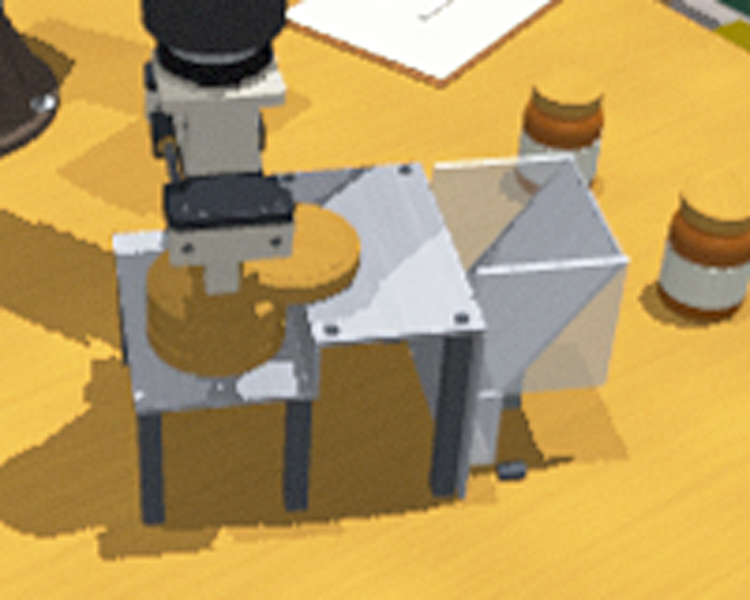

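The top lid is sliding onto the deck (crop ~(300,250)) and the other three are still stacked at crop ~(215,310). I'll carry on.

Emit:
servo_tool(targets=[{"dx":0.2,"dy":0.8,"dz":0,"spin":0,"grip":57},{"dx":0.4,"dy":1.6,"dz":0,"spin":0,"grip":57},{"dx":0.6,"dy":2.4,"dz":0,"spin":0,"grip":57},{"dx":0.8,"dy":3.2,"dz":0,"spin":0,"grip":57},{"dx":1.0,"dy":4.0,"dz":0,"spin":0,"grip":57},{"dx":1.2,"dy":4.8,"dz":0,"spin":0,"grip":57},{"dx":1.4,"dy":5.5,"dz":0,"spin":0,"grip":57},{"dx":1.5,"dy":6.0,"dz":0,"spin":0,"grip":57},{"dx":1.6,"dy":6.3,"dz":0,"spin":0,"grip":57},{"dx":1.6,"dy":6.3,"dz":0,"spin":0,"grip":57}])

```text
time_s: 5.07
tcp_pos: [0.5665, 0.0286, 0.1722]
eef_rot: [-180.0, 0.0, -116.0]
contact_force: [-0.1, 0.6, -0.8]
gripper_width: 0.0494
```

```bash
python3 look.py pics/p3.png
```

```text
{'time_s': np.float64(5.0667), 'tcp_pos': array([0.5665, 0.0286, 0.1722]), 'contact_force': array([-0.1009,  0.573 , -0.8082]), 'eef_rot': array([-1.799980e+02,  2.300000e-03, -1.160351e+02])}
tcp rel 0.0007623524812281887 -0.05080195559086112
0.87 [308.1, 190.6, 335.7, 218.5]
```

View pics/p3.png

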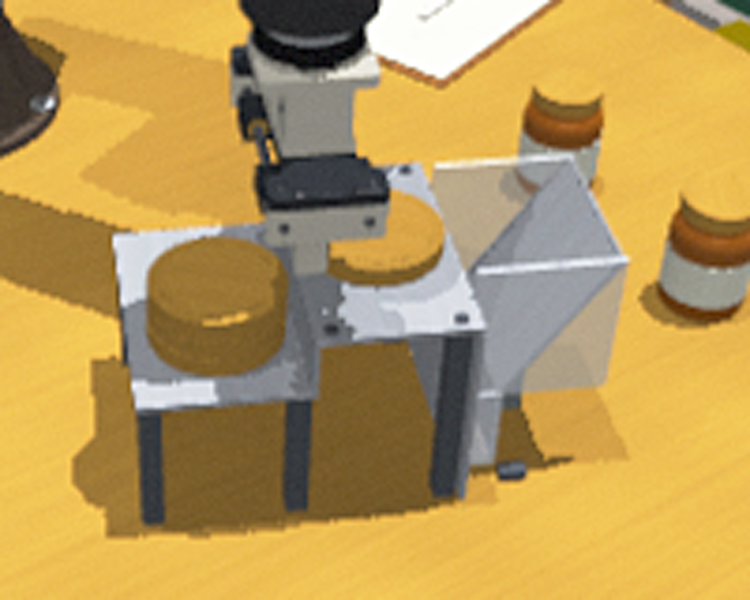

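The lid lies flat on the deck (crop ~(385,240)), clear of the intact stack of three. I'll check its x against the slot.

```bash
cat > ext.py <<'E'
from h import *
ctr=np.array([.5883,.0745]);f=np.array([.4425,.8968]);x=np.array([f[1],-f[0]])
def ext(rx,ry,n="scene"):
    c=ctr+rx*x+ry*f; t=np.linspace(0,6.283,73)
    p=np.array([w2px(n,[c[0]+.05*np.cos(a),c[1]+.05*np.sin(a),z]) for a in t for z in(.165,.181)])
    return np.r_[p.min(0),p.max(0)].round(1)
E
python3 - <<'E'
from ext import *
for a in(-.01,0,.01):
    for b in(-.005,.002,.01): print(a,b,ext(a,b))
E
```

```text
-0.01 -0.005 [297.8 186.8 335.1 213.5]
-0.01 0.002 [300.3 186.6 337.7 213.3]
-0.01 0.01 [303.2 186.4 340.6 213.1]
0 -0.005 [298.3 188.8 336.  215.9]
0 0.002 [300.9 188.7 338.5 215.6]
0 0.01 [303.8 188.5 341.5 215.4]
0.01 -0.005 [298.9 190.9 336.8 218.2]
0.01 0.002 [301.5 190.7 339.4 218. ]
0.01 0.01 [304.4 190.5 342.4 217.8]
```

Emit:
servo_tool(targets=[{"dx":0.22,"dy":0.45,"dz":0,"spin":0,"grip":57},{"dx":0.5,"dy":1.0,"dz":0,"spin":0,"grip":57},{"dx":0.85,"dy":1.7,"dz":0,"spin":0,"grip":57},{"dx":1.2,"dy":2.4,"dz":0,"spin":0,"grip":57},{"dx":1.55,"dy":3.1,"dz":0,"spin":0,"grip":57},{"dx":1.85,"dy":3.75,"dz":0,"spin":0,"grip":57},{"dx":2.15,"dy":4.35,"dz":0,"spin":0,"grip":57},{"dx":2.4,"dy":4.9,"dz":0,"spin":0,"grip":57},{"dx":2.65,"dy":5.4,"dz":0,"spin":0,"grip":57},{"dx":2.9,"dy":5.9,"dz":0,"spin":0,"grip":57}])

```text
time_s: 6.0
tcp_pos: [0.5955, 0.0875, 0.1722]
eef_rot: [180.0, -0.0, -116.1]
contact_force: [0.5, -0.0, 1.1]
gripper_width: 0.0503
```

```bash
python3 look.py pics/p4.png
```

```text
{'time_s': np.float64(6.0), 'tcp_pos': array([0.5955, 0.0875, 0.1722]), 'contact_force': array([ 0.5157, -0.0305,  1.0611]), 'eef_rot': array([ 1.799954e+02, -6.700000e-03, -1.160596e+02])}
tcp rel 0.0006706008324385509 0.01488188630456629
0.88 [329.8, 191.6, 360.6, 213.5]
```

View pics/p4.png

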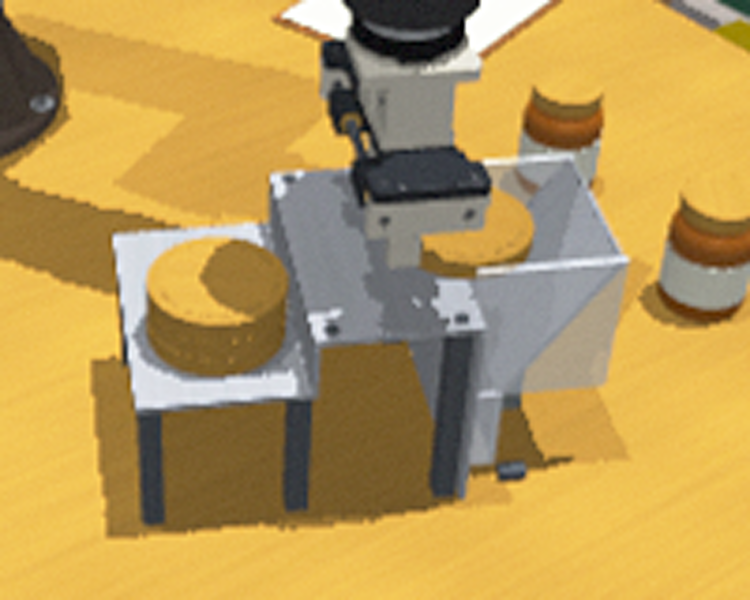

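The lid is centred between the slot's end plates and just past half-way over the edge (crop ~(480,235)). The stack is intact. I'll push the fingers up to the edge.

Emit:
servo_tool(targets=[{"dx":0.22,"dy":0.45,"dz":0,"spin":0,"grip":57},{"dx":0.44,"dy":0.9,"dz":0,"spin":0,"grip":57},{"dx":0.66,"dy":1.35,"dz":0,"spin":0,"grip":57},{"dx":0.88,"dy":1.8,"dz":0,"spin":0,"grip":57},{"dx":1.1,"dy":2.25,"dz":0,"spin":0,"grip":57},{"dx":1.3,"dy":2.65,"dz":0,"spin":0,"grip":57},{"dx":1.5,"dy":3.05,"dz":0,"spin":0,"grip":57},{"dx":1.6,"dy":3.25,"dz":0,"spin":0,"grip":57},{"dx":1.6,"dy":3.25,"dz":0,"spin":0,"grip":57},{"dx":1.6,"dy":3.25,"dz":0,"spin":0,"grip":57}])

```text
time_s: 6.93
tcp_pos: [0.6113, 0.1196, 0.1721]
eef_rot: [180.0, -0.0, -116.1]
contact_force: [-0.4, 0.6, -0.3]
gripper_width: 0.05
```

```bash
python3 look.py pics/p5.png
```

```text
{'time_s': np.float64(6.9333), 'tcp_pos': array([0.6113, 0.1196, 0.1721]), 'contact_force': array([-0.4069,  0.593 , -0.3194]), 'eef_rot': array([ 1.799928e+02, -6.500000e-03, -1.160637e+02])}
tcp rel 0.0006593107333703025 0.050568414461942525
```

View pics/p5.png

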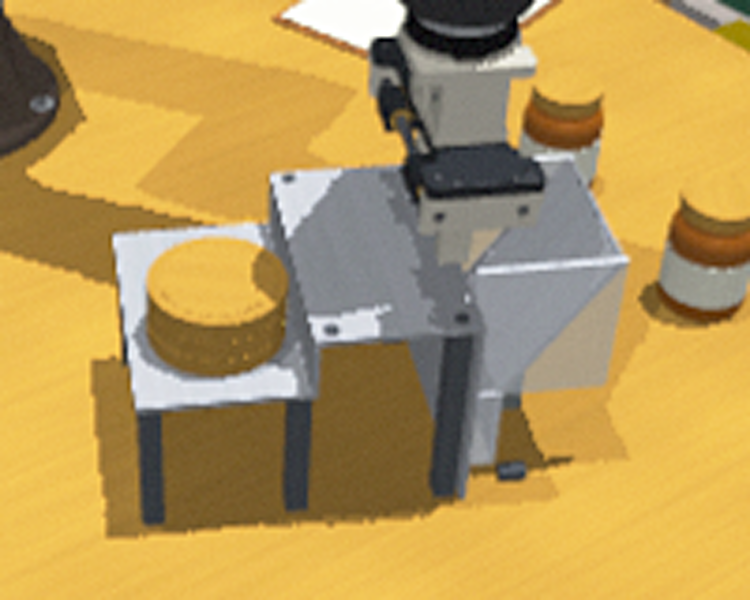

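The lid is no longer visible on the guide, so it has dropped through the slot. I'll lift, move clear and look from above.

Emit:
servo_tool(targets=[{"dx":-0.2,"dy":-0.4,"dz":1.5,"spin":0,"grip":57},{"dx":-0.2,"dy":-0.4,"dz":4,"spin":0,"grip":57},{"dx":-0.2,"dy":-0.4,"dz":7,"spin":0,"grip":57},{"dx":-0.5,"dy":-0.4,"dz":10,"spin":0,"grip":57},{"dx":-3,"dy":3,"dz":11,"spin":0.1,"grip":57},{"dx":-6,"dy":6,"dz":11,"spin":0.2,"grip":57},{"dx":-9,"dy":9,"dz":11,"spin":0.3,"grip":57},{"dx":-12,"dy":12,"dz":11,"spin":0.4,"grip":57},{"dx":-14.5,"dy":15,"dz":11,"spin":0.5,"grip":57},{"dx":-17,"dy":18,"dz":11,"spin":0.6,"grip":57}])

```text
time_s: 7.87
tcp_pos: [0.4396, 0.3002, 0.2828]
eef_rot: [-180.0, 0.0, -81.4]
contact_force: [0.3, 0.3, -0.3]
gripper_width: 0.05
```

Emit:
servo_tool(targets=[{"dx":-2,"dy":3,"dz":0,"spin":0.1,"grip":57},{"dx":-4,"dy":6,"dz":0,"spin":0.2,"grip":57},{"dx":-6,"dy":9,"dz":0,"spin":0.3,"grip":57},{"dx":-8,"dy":12,"dz":0,"spin":0.4,"grip":57},{"dx":-10,"dy":15,"dz":0,"spin":0.5,"grip":57},{"dx":-12,"dy":18,"dz":0,"spin":0.6,"grip":57},{"dx":-14,"dy":20,"dz":0,"spin":0.7,"grip":57},{"dx":-16,"dy":23,"dz":0,"spin":0.8,"grip":57},{"dx":-17,"dy":25,"dz":0,"spin":0.8,"grip":57},{"dx":-17,"dy":25,"dz":0,"spin":0.8,"grip":57}])

```text
time_s: 8.7
tcp_pos: [0.2692, 0.5525, 0.2814]
eef_rot: [180.0, -0.0, -35.7]
contact_force: [0.9, 0.3, -0.3]
gripper_width: 0.0503
```

Run:
```python
from h import *
s=r.get_state();print(s["time_s"],s["tcp_pos"],s["contact_force"])
a=r.capture("scene");b=r.capture("top")
for n in("scene","top"):
  for t in("lid_top_c","jar_a_c","pan"):
    for d in r.cut_out(t,n)[:3]: print(n,t,round(d["p"],2),np.round(d["extent"],1))
A=cv2.resize(a[160:300,240:400],(686,600),interpolation=cv2.INTER_CUBIC);B=cv2.resize(b[130:250,170:330],(800,600),interpolation=cv2.INTER_CUBIC)
cv2.imwrite("pics/f.png",cv2.resize(np.hstack([A,B]),(800,323)))
cv2.imwrite("pics/f2.png",np.vstack([cv2.resize(a[190:270,330:400],(525,600),interpolation=cv2.INTER_CUBIC)]))
```

```text
8.7 [0.26919445 0.55246197 0.28139316] [ 0.90207531  0.33741087 -0.27837486]
scene lid_top_c 0.2 [ 75.6 261.5 150.9 339.3]
scene jar_a_c 0.9 [359.6 157.  381.4 189.9]
scene pan 0.86 [ 76.3 263.5 151.  341.3]
top jar_a_c 0.76 [114.4 227.9 146.5 252.9]
top jar_a_c 0.23 [174.6 137.8 313.7 245.8]
top pan 0.8 [405.6 203.9 452.2 260.4]
```

View pics/f.png

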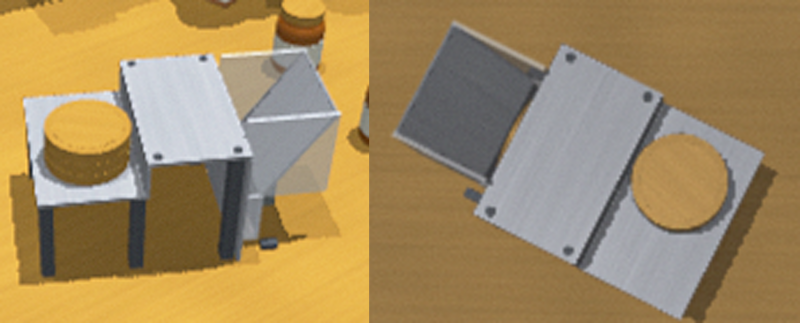

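The top view shows a gold sliver in the slot at (512,130), with three lids still stacked. I'll enlarge to check its depth and that it stands on edge.

Run:
```python
from ext import *
b=r.capture("top");a=r.capture("scene")
hsv=cv2.cvtColor(b,cv2.COLOR_BGR2HSV);m=np.zeros(b.shape[:2],bool)
poly=np.array([w2px("top",[*(ctr+p[0]*x+p[1]*f),.165]) for p in((-.06,.062),(.06,.062),(.06,.1),(-.06,.1))])
mk=np.zeros(b.shape[:2],np.uint8);cv2.fillPoly(mk,[poly.astype(int)],1)
ys,xs=np.nonzero((mk>0)&(hsv[...,1]>90));print(len(xs),xs.min(),xs.max(),ys.min(),ys.max(),poly.round(1).tolist())
for z in(.11,.165):
  for y in(.059,.064,.072,.08): print(z,y,[w2px("top",[*(ctr+q*x+y*f),z]).round(1).tolist() for q in(-.05,-.03,0,.03,.05)])
for d in(b[145:205,205:245],a[190:270,320:390]): pass
B=cv2.resize(b[145:205,200:250],(500,600),interpolation=cv2.INTER_CUBIC);A=cv2.resize(a[215:275,330:360],(300,600),interpolation=cv2.INTER_CUBIC)
cv2.imwrite("pics/g.png",np.hstack([B,A]))
```

```text
26 218 228 169 188 [[214.2, 195.9], [234.4, 158.0], [222.4, 151.9], [202.2, 189.7]]
0.11 0.059 [[219.6, 195.7], [222.8, 189.6], [227.6, 180.5], [232.4, 171.5], [235.6, 165.4]]
0.11 0.064 [[218.1, 194.9], [221.3, 188.8], [226.1, 179.7], [230.9, 170.7], [234.1, 164.7]]
0.11 0.072 [[215.6, 193.6], [218.9, 187.6], [223.7, 178.5], [228.5, 169.4], [231.7, 163.4]]
0.11 0.08 [[213.2, 192.4], [216.4, 186.3], [221.3, 177.2], [226.1, 168.2], [229.3, 162.2]]
0.165 0.059 [[216.8, 193.2], [220.2, 186.9], [225.3, 177.4], [230.3, 167.9], [233.6, 161.7]]
0.165 0.064 [[215.3, 192.4], [218.6, 186.1], [223.7, 176.6], [228.7, 167.1], [232.1, 160.8]]
0.165 0.072 [[212.7, 191.1], [216.1, 184.8], [221.1, 175.3], [226.2, 165.8], [229.5, 159.5]]
0.165 0.08 [[210.2, 189.8], [213.6, 183.5], [218.6, 174.0], [223.7, 164.5], [227.0, 158.3]]
```

View pics/g.png

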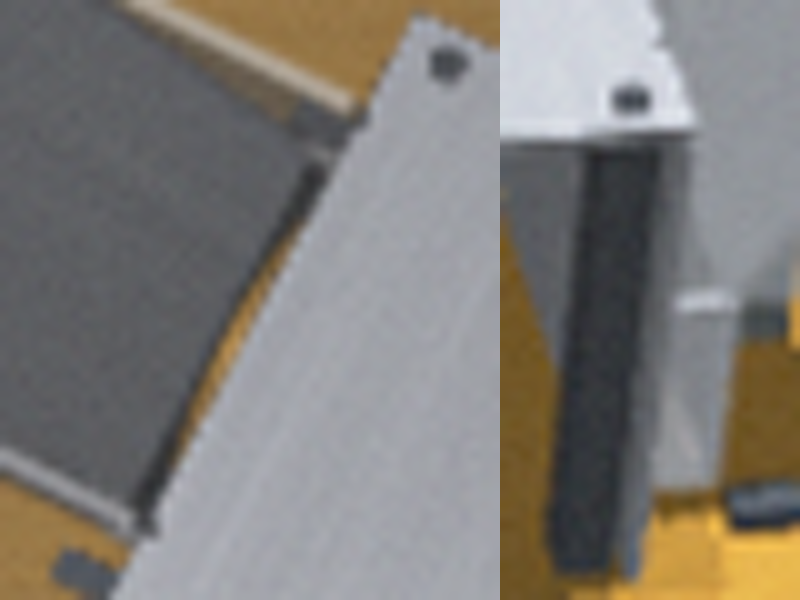

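```bash
python3 -c "
from plant import r
print(r.close_job(), r.get_state()['time_s'])"
```

```text
the job is handed in; nothing more can be done
the job is handed in; nothing more can be done
```

The top lid is in the chute and the job is handed in, at about 9 s on the robot's clock against the 38 s limit. I pushed it off the stack with two fingertips about 50 mm apart. The push ran diagonally to take out the 27 mm sideways offset from the slot. The lid lay flat on the deck, clear of the stack, and I then slid it straight over the far edge.

**Last checks:**
- **Lid in the chute:** the top view shows only a thin curved sliver of gold rim in the slot, centred along it. That matches a lid standing on edge on the chute's floor, its upper rim about 110 mm above the bench. I judged this from the sliver alone, because the side view into the chute was hidden. The lid network could not confirm it either; its only report was a false match on the pan (p 0.2).
- **Stack:** the other three lids are still stacked, within about a pixel of where they were.
- **Bystanders:** the networks' outlines of the pan and the one jar they reported match those at the start to within about 4 pixels. The second jar I checked only by eye.
- **Robot:** the arm is parked clear and touching nothing. Forces read at the end of each move were about 1 N, with no limit alarms.

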